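# Rinse a tumbler on the glass rinser

## Robot

A 7-joint arm with a two-finger parallel gripper is mounted at the origin on the work surface. World frame = base frame: x ahead of the robot, y to its left, z up, the work surface at z = 0. Lengths are in m, angles in rad, forces in N, time in s.
With the tool pointing down it reaches from about 0.4 to 0.85 m from the base axis. Payload 10.4 kg.
Tool frame: the origin (TCP) lies between the finger pads; the fingertips stand 19 mm ahead of it and the grasp point (between the pads) is the TCP (manip.tips_ahead is the distance from the TCP to the fingertips, in m); z points along the fingers, y is the line along which they close (so a half turn about z gives the same grasp; the last joint's range is limited). The gripper opens to 85 mm and grips with 20 to 120 N. Pads are 22 mm wide; open, the fingers measure 114 mm over their backs; the gripper's body (76 mm by 85 mm) begins 54 mm behind the grasp point. The pads swing forward as they close: fully open they stand 13 mm farther back than shut.
Start: joints at [-1.137, 0.332, -0.065, 1.46, 0.022, 1.35, -0.088], TCP at [0.276, 0.561, 0.25] pointing down, gripper open.
Joint ranges: [-2.6, 2.6], [-0.5, 2.12], [-1.47, 1.34], [0.16, 2.42], [-1.27, 4.41], [0.06, 2.06], [-2.6, 2.6]. Speed limits (rad/s): [2.22, 2.22, 2.79, 2.79, 3.14, 3.14, 3.14].

## Interface

Orientations are given as a unit quaternion [x, y, z, w].
In Python, from workcell import manip, viewer gives the robot as it stands.
- The arm moves only by the tool arm_command, never from a script. Its argument "series" is text: rows parted by semicolons, each of 5 numbers parted by spaces: the closure, from 0 (fully open) to 1 (shut), then the shift along the tool's x, y, z normalised to -1 to 1, where 1 is 0.4 m, then the turn about the tool's z normalised to -1 to 1, where 1 is 180 degrees. In form: jaw tx ty tz spin; .... A call has exactly 10 rows; each row shifts and turns the commanded pose from where the row before left it, along the tool's axes as they then stand; what a row does not reach is not made up. A row lasts 1/8 s, in which the tool goes at most 62.5 mm and 10.7 degrees, less where a joint would pass 70% of its speed; a pose out of reach is approached as far as the arm can. A call with a number of a shift or a turn outside -1 to 1 is refused whole. A call with a gripper value outside its range is refused whole. The fingers move at their own pace and stop on an object; "newtons" is the grip in N (left out, the last holds). Time passes only in rows, so rows that do not move let the fingers close, or fill a call up. It gives the time, the measured TCP pose, the force, the opening and the grip force at its end, in the units of the state.
- manip.get_obs(): the state, without advancing time (a new reading comes with each control period).
- viewer.camera(name): name is "scene" or "top" or "wrist"; returns a dict with "pixels" (384x512x3 uint8, red, green, blue), "intrinsics" (3x3 intrinsics, pixels), "extrinsics" (4x4, takes a point from world to camera coordinates). Camera axes: x right, y up, looking along -z (the intrinsics and any distortion apply to the point x, -y, -z); pixel columns grow to the right and rows downward; lengths in m; the calibration is good to about 2 mm. A picture is of the moment at which its call begins. There is no depth.
- manip.hand_in(): hands the job in; it is judged then, once.
The state is a dict: "clock": time; "joint_pos": joint angles; "joint_velocities": joint speeds; "tau": joint torques, N m; "position": TCP position; "ee_rot": TCP orientation; "ft_force": force on the tool from outside, world axes, zero at the start; "torque": the same for the moment, N m; "grip_width": opening from 0.0 (shut) to 1.0 (fully open); "grasp_force": force on a finger pad.
Only numpy, scipy, OpenCV 4.12 (cv2) and the standard library are available. Lean on these libraries where they do the work, as an engineer would, in place of code of your own. Each camera call takes 0.05 s, during which the arm holds its last target. There are 200 camera calls.

## Task

Uncover the glass rinser by hanging its yellow cover by the eye on the hook stand's peg, and let go of it. Then take the blue tumbler, still upside down, press its rim squarely and centred onto the rinser's orange sprung pad until the pad is fully down, and keep it fully down for a good second. Finally stand the tumbler upside down, wholly on the green coaster on the draining tray, and leave the cover hanging and everything else where it stands.

Things in the scene. Friction and masses are not known exactly. Their poses are not given: they have to be found in the camera images.
- rinser: Fixed glass rinser on the counter: round steel basin block 160 mm across, 22 mm high; orange spoked pad in its middle. Origin: centre of its underside, on the counter.
- pad (a joint): Travel of the rinser's sprung pad straight down, m: 0 = up, 0.012 = fully down (about 9 N; it begins to move at about 3 N).
- pad_top (a point): Centre of the top of the orange pad (six spokes, 88 mm across); 56 mm above the counter when the pad is up. At the start the cover rests on it.
- cover: Loose yellow rinser cover, 150 g: flat disc 90 mm across and 6 mm thick with an upright flat handle in its middle. The handle is 8 mm thick (its x), 48 mm wide (its y) and its top is 132 mm above the disc's underside. Origin: centre of the disc's underside; z up along the handle.
- cover_eye (a point): Centre of the rectangular eye through the cover's handle, 100 mm above the cover's origin: 24 mm wide (y), 28 mm high (z), open along x both ways; 12 mm of handle on either side of it and 18 mm above it.
- hook: Fixed dark steel hook stand: round foot 90 mm across, 12 mm high, upright post 16 mm thick and 280 mm high, with a level peg 8 mm thick (axis 260 mm above the counter) that points along the stand's -x. The peg is straight to 85 mm from the post's axis, then its last 20 mm rise 11.5 mm to the tip, 105 mm out. Origin: centre of the foot's underside.
- hook_seat (a point): Point on the peg's axis, 60 mm out from the post's axis, 260 mm above the counter: where the eye should hang (eye centre then 10 mm below it). Same axes as the stand; -x points to the peg's tip.
- tumbler: Loose blue tumbler, hollow, standing upside down: 110 mm high, 68 mm across at the rim (down) narrowing to 56 mm at its closed base (up), wall 3 mm, 140 to 280 g. Origin: centre of the rim plane; z up through the base.
- coaster: Fixed green round coaster on the draining tray, 92 mm across, 6 mm thick; its top is 18 mm above the counter. Origin: centre of its underside.
- tray: Fixed white draining tray, 360 mm (its x) by 130 mm, 12 mm high, with three places 110 mm apart along its x: the green coaster and two rinsed glasses, in any order. Origin: centre of its underside.
- glass1: Bystander: amber glass upside down on the tray, 110 mm high, 68 mm across below, 56 above. Origin: centre of its underside.
- glass2: Bystander: like glass1.
- pitcher: Bystander: steel milk pitcher, 74 mm across, 100 mm high, its handle reaching about 35 mm further at its +y. Origin: centre of its underside.
- canister: Bystander: white jar with a wooden lid, 70 mm across, 115 mm high. Origin: centre of its underside.
- mug: Bystander: white mug, 76 mm across, 90 mm high, handle at its +y. Origin: centre of its underside.
- syrup: Bystander: green bottle, 64 mm across, 210 mm high. Origin: centre of its underside.
- tamper: Bystander: dark steel coffee tamper standing on its 56 mm foot, 88 mm high. Origin: centre of its underside.
There are look-alikes about, which are no part of the job. Leave any purple or red look-alike of the tumbler alone.

How it is judged:
On the way, in this order (a step that is already met when the one before it is completed fails the run):
1. the cover hangs by its eye on the peg and has been let go (x of cover_eye in the frame of hook_seat between -0.025 and 0.035 m and y of cover_eye in the frame of hook_seat between -0.012 and 0.012 m and z of cover_eye in the frame of hook_seat between -0.016 and -0.004 m and angle between cover's own z axis and vertical below 0.3 rad and contact force between cover and hook above 0.3 N and contact force between cover and the fingers below 0.05 N), for 0.2 s.
2. the upright-held upside-down tumbler, its axis within 15 mm of the pad's centre, presses the pad fully down (10.5 mm or more of its 12 mm) for 0.8 s (value of joint pad above 0.0105 m and contact force between tumbler and rinser above 4 N and contact force between tumbler and the fingers above 1 N and horizontal distance between tumbler and pad_top below 0.015 m and angle between tumbler's own z axis and vertical below 0.12 rad), for 0.8 s.
At the end, for the whole second after the job is handed in: Cover hangs still by its eye on the peg (eye centre -25 to +35 mm of the seat along the peg, 12 mm sideways, 4-16 mm below its axis, lean < 0.3 rad); tumbler stands still, upside down, on the coaster within 14 mm of its centre and 0.08 rad of upright; pad up (< 2 mm); all released (all of step 1 and horizontal distance between tumbler and coaster below 0.014 m and z of tumbler in the frame of coaster between 0.003 and 0.01 m and angle between tumbler's own z axis and vertical below 0.08 rad and linear speed of tumbler below 0.02 m/s and linear speed of cover below 0.05 m/s and value of joint pad below 0.002 m); the robot touches nothing.
It fails at once if a bystander (glass, pitcher, canister, mug, syrup bottle or tamper) is moved by more than 25 mm or tipped by more than 0.4 rad (distance of any of glass1, glass2, pitcher, canister, mug, syrup, tamper from where it was at the start of the episode above 0.025 m or angle between any of glass1, glass2, pitcher, canister, mug, syrup, tamper's own z axis and vertical above 0.4 rad).
It fails at once if the tumbler is tipped by more than 0.6 rad (angle between tumbler's own z axis and vertical above 0.6 rad).
It also fails if it takes over 72 s, if anything falls off the work surface, if the arm or the gripper's body presses on something with over 40 N, if the wrist force passes 120 N, or if a joint passes its speed limit or range.

## Working session

There is one attempt and no reset: what is moved stays moved. The work goes in short steps, Python scripts to look and compute and a tool call to move; the robot and the scene stay as the last step left them, time stands still between calls to the robot, and variables do not carry over. Pictures are saved under pics/ and viewed, at most 10 in all, crops included, and the job is handed in when it is done.

Besides the shell and the picture viewer there is one more tool, called after "Emit:" in YAML: its name, and indented under it one key for each argument. arm_command: Moves the arm, as the interface text tells. Scaled input: -1 to 1 covers 0.4 m each way for a shift and 180 degrees each way for a turn. Its arguments: {"type":"object","properties":{"series":{"type":"string"},"newtons":{"type":"number"}},"required":["series"]}

```bash
mkdir -p pics; ls
python3 - <<'E'
from workcell import manip, viewer
import cv2, numpy as np
np.set_printoptions(precision=4,suppress=True)
o=manip.get_obs(); print(o)
for n in ("scene","top","wrist"):
    c=viewer.camera(n); np.savez(f"{n}.npz",**{k:c[k] for k in ("pixels","intrinsics","extrinsics")})
    print(n,[k for k in c],c["intrinsics"],c["extrinsics"])
    cv2.imwrite(f"pics/{n}0.png",c["pixels"][...,::-1])
E
```

```text
pics
{'clock': 0.0, 'joint_pos': array([-1.1366,  0.3329, -0.0647,  1.4609,  0.0216,  1.3499, -0.0885]), 'joint_velocities': array([ 0.0005,  0.0011,  0.0008, -0.0007, -0.0001,  0.0001,  0.0002]), 'tau': array([  0.0001, -62.5445,   0.0491, -39.1615,   0.0163,   0.0099,
        -0.    ]), 'position': array([0.2755, 0.5606, 0.2495]), 'ee_rot': array([ 0.2264,  0.974 , -0.0007, -0.0001]), 'ft_force': array([ 0.0002,  0.1693, -0.6671]), 'torque': array([-0.018 , -0.015 , -0.0158]), 'grasp_force': 0.0, 'grip_width': 0.9987506214895728}
scene ['pixels', 'intrinsics', 'extrinsics'] [[450.4837   0.     247.1454]
 [  0.     450.4837 189.1446]
 [  0.       0.       1.    ]] [[-0.2948  0.9556 -0.0014  0.1919]
 [-0.5749 -0.1762  0.799   0.1859]
 [ 0.7633  0.2363  0.6013 -1.6457]
 [ 0.      0.      0.      1.    ]]
top ['pixels', 'intrinsics', 'extrinsics'] [[374.3516   0.     254.1241]
 [  0.     374.3516 187.0349]
 [  0.       0.       1.    ]] [[ 0.0217 -0.9998 -0.0047 -0.0181]
 [ 0.9765  0.0202  0.2143 -0.5848]
 [-0.2142 -0.0093  0.9767 -1.0207]
 [ 0.      0.      0.      1.    ]]
wrist ['pixels', 'intrinsics', 'extrinsics'] [[270.4586   0.     254.6167]
 [  0.     270.4586 191.9436]
 [  0.       0.       1.    ]] [[ 0.4409  0.8976 -0.0017 -0.6236]
 [-0.8532  0.4185 -0.3114  0.0414]
 [-0.2788  0.1388  0.9503 -0.3809]
 [ 0.      0.      0.      1.    ]]
```

View pics/scene0.png

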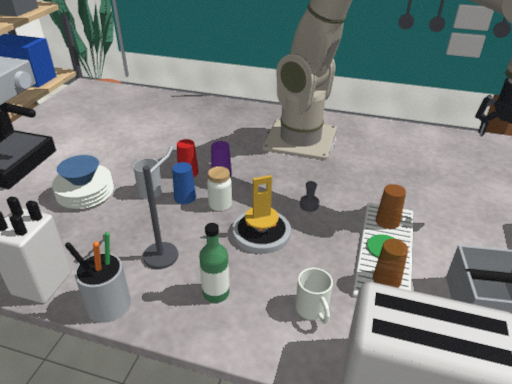

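View pics/top0.png

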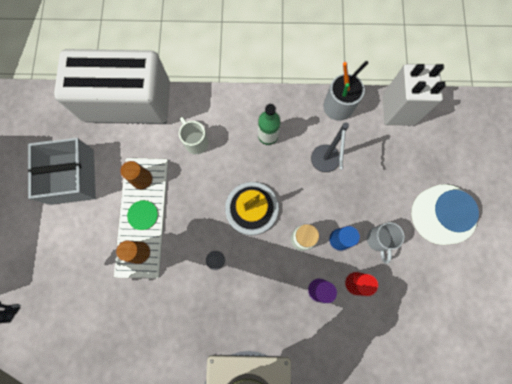

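The scene view shows the blue tumbler at (183,183), with red (186,158) and purple (221,160) look-alikes. The blue thing on the plates, (80,173), is a bowl. The yellow cover on the rinser is at (262,215), the hook post at (155,215) with its peg running to about (172,150), and the coaster at (382,245). In the top view the tumbler is at (345,238), cover (252,206), hook foot (325,158) and coaster (143,215). The tumbler meant is the plain blue one. I'll confirm that in enlarged crops.

Run:
```python
import cv2,numpy as np
for n,(x0,y0,x1,y1) in {"top":(225,112,415,252),"scene":(120,130,320,280)}.items():
    im=cv2.imread(f"pics/{n}0.png")[y0:y1,x0:x1]
    im=cv2.resize(im,None,fx=4,fy=4,interpolation=cv2.INTER_CUBIC)
    for k in range(0,im.shape[1],80): cv2.putText(im,str(x0+k//4),(k,10),0,.35,(0,0,255),1); cv2.line(im,(k,12),(k,18),(0,0,255),1)
    for k in range(0,im.shape[0],80): cv2.putText(im,str(y0+k//4),(0,k+4),0,.35,(0,0,255),1)
    cv2.imwrite(f"pics/{n}0c.png",im)
```

```text
(no output)
```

View pics/top0c.png

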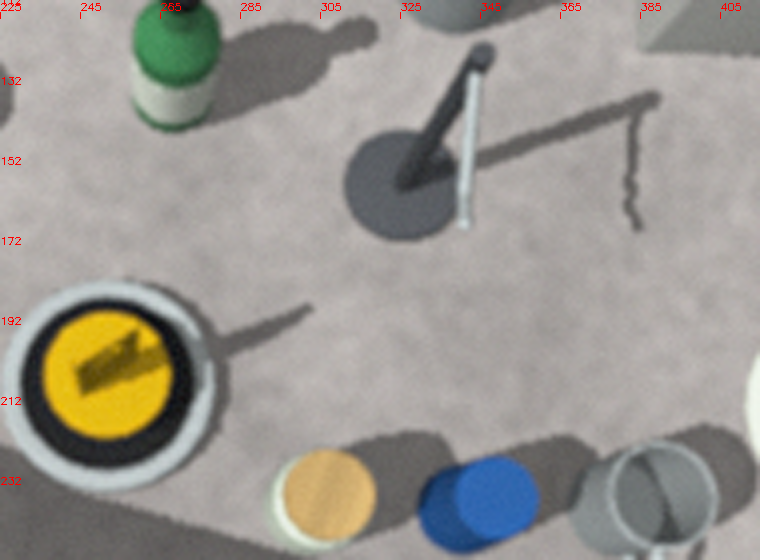

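View pics/scene0c.png

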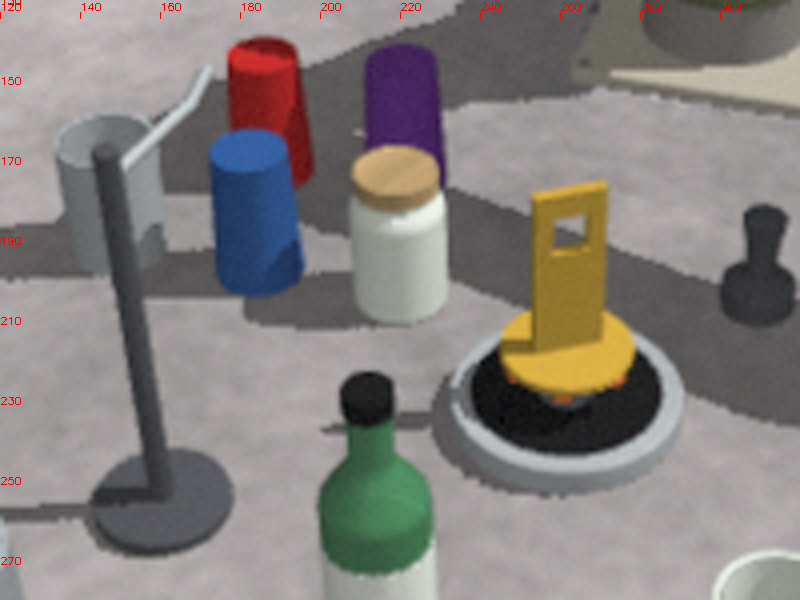

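```bash
cat > h.py <<'E'
import numpy as np,cv2
from scipy.optimize import least_squares
np.set_printoptions(precision=4,suppress=True)
def cam(n):
    d=np.load(n+".npz"); return d["intrinsics"],d["extrinsics"]
def proj(c,P):
    K,E=c; q=np.atleast_2d(P)@E[:3,:3].T+E[:3,3]; q=q*[1,-1,-1]; q=q@K.T; return q[:,:2]/q[:,2:]
def ray(c,u,v,z):
    K,E=c; d=np.linalg.solve(K,[u,v,1])*[1,-1,-1]; R=E[:3,:3]; C=-R.T@E[:3,3]; d=R.T@d
    return C+d*(z-C[2])/d[2]
E
python3 - <<'E'
from h import *
T,S=cam("top"),cam("scene")
t=lambda x,y:(225+x/4,112+y/4); s=lambda x,y:(120+x/4,130+y/4)
def p(n,c,uv,z): print(n,ray(c,*uv,z))
p("tumbler base top",T,t(497,497),.11)
p("tumbler base scene",S,s(249,150),.11)
p("disc top",T,t(108,374),.062); p("disc scene",S,s(567,347),.062)
p("rinser top",T,t(110,386),.022); p("rinser scene",S,s(569,395),.022)
p("foot top",T,t(403,186),.012); p("foot scene",S,s(163,497),.012)
p("posttop top",T,t(482,52),.28); p("posttop scene",S,s(106,153),.28)
p("tip top",T,t(464,228),.2715); p("tip scene",S,s(208,68),.2715)
p("bend top",T,t(463,196),.26);p("bend scene",S,s(193,104),.26)
p("hTL",S,s(533,193),.188);p("hTR",S,s(606,183),.188);p("hBL",S,s(537,350),.062);p("hBR",S,s(602,341),.062)
for n,c in(("top",T),("scene",S)):
    im=cv2.imread(f"pics/{n}0.png");h=cv2.cvtColor(im,cv2.COLOR_BGR2HSV)
    for nm,lo,hi,z in(("green",(55,150,90),(70,255,255),.018),("blue",(105,150,60),(120,255,255),.055),("yellow",(18,150,120),(30,255,255),.062)):
        m=cv2.inRange(h,lo,hi); k,l,st,ce=cv2.connectedComponentsWithStats(m)
        for i in range(1,k):
            if st[i,4]>150: print(n,nm,st[i],ce[i],ray(c,*ce[i],z))
E
```

```text
tumbler base top [ 0.4447 -0.2647  0.11  ]
tumbler base scene [ 0.4469 -0.2588  0.11  ]
disc top [ 0.531  -0.0008  0.062 ]
disc scene [0.5357 0.0051 0.062 ]
rinser top [ 0.5287 -0.0019  0.022 ]
rinser scene [0.5381 0.0079 0.022 ]
foot top [ 0.691  -0.2242  0.012 ]
foot scene [ 0.6978 -0.2179  0.012 ]
posttop top [ 0.6936 -0.2226  0.28  ]
posttop scene [ 0.6989 -0.2176  0.28  ]
tip top [ 0.587  -0.2108  0.2715]
tip scene [ 0.5883 -0.208   0.2715]
bend top [ 0.6099 -0.2134  0.26  ]
bend scene [ 0.6114 -0.2084  0.26  ]
hTL [ 0.5427 -0.0173  0.188 ]
hTR [0.519  0.0235 0.188 ]
hBL [ 0.5445 -0.0131  0.062 ]
hBR [0.5229 0.0258 0.062 ]
top green [128 201  29  28 645] [142.0636 214.7287] [0.5037 0.3263 0.018 ]
top blue [330 227  29  23 505] [344.0614 237.6594] [ 0.4454 -0.2634  0.055 ]
top yellow [236 190  32  32 723] [251.0844 205.538 ] [0.5308 0.0018 0.062 ]
scene green [368 235  24  22 251] [376.2112 243.51  ] [0.5017 0.3075 0.018 ]
scene blue [   0   34   56   53 1540] [29.4195 54.6273] [-0.3016 -1.3924  0.055 ]
scene blue [173 163  22  41 743] [183.0175 183.0188] [ 0.4483 -0.261   0.055 ]
scene yellow [ 246  176   33   53 1024] [261.71   206.3037] [ 0.4934 -0.0069  0.062 ]
```

```bash
cat >> h.py <<'E'
from scipy.spatial.transform import Rotation as Ro
def plan(o,xyz,ang):
    """units of shift in present tool axes, and spin so that tool y lies at world angle ang (deg)"""
    R=Ro.from_quat(o["ee_rot"]); M=R.as_matrix()
    d=M.T@(np.array(xyz)-o["position"])/.4
    a=np.degrees(np.arctan2(M[1,1],M[0,1])); s=-((ang-a+180)%360-180)/180
    print("shift",d,"spin",s,"| y ang",a,"pos",o["position"],"t",o["clock"],"tilt",np.degrees(np.arccos(-M[2,2])),"q",o["joint_pos"])
E
python3 - <<'E'
from h import *
from workcell import manip
o=manip.get_obs(); plan(o,[.533,.002,.30],-61.3)
K,E=cam("wrist"); C=-E[:3,:3].T@E[:3,3]; M=Ro.from_quat(o["ee_rot"]).as_matrix()
print(M.T@(C-o["position"]), M.T@E[:3,:3].T)
E
```

```text
shift [-1.1937 -0.9698 -0.1246] spin 0.6951584183722307 | y ang 63.82851530700152 pos [0.2756 0.5607 0.2497] t 0.15 tilt 0.0601231852890248 q [-1.1366  0.3327 -0.0647  1.4607  0.0216  1.3499 -0.0885]
[ 0.0794 -0.0006 -0.124 ] [[ 0.0002  0.9503  0.3114]
 [ 1.     -0.0004  0.0006]
 [ 0.0007  0.3114 -0.9503]]
```

Emit:
arm_command:
  series: "0 -0.1 -0.08 -0.012 0; 0 -0.1 -0.08 -0.012 0; 0 -0.1 -0.08 -0.012 0; 0 -0.1 -0.08 -0.012 0; 0 -0.1 -0.08 -0.012 0; 0 -0.1 -0.08 -0.012 0; 0 -0.1 -0.08 -0.012 0; 0 -0.1 -0.08 -0.012 0; 0 -0.1 -0.08 -0.012 0; 0 -0.1 -0.08 -0.012 0"
  newtons: 40

```text
clock: 1.4
position: [0.4939, 0.0957, 0.2984]
ee_rot: [0.226, 0.974, 0.0, -0.0]
ft_force: [-0.6, 1.1, -1.2]
grip_width: 1.0
grasp_force: 0.0
```

Emit:
arm_command:
  series: "0 0 0 0 0.058; 0 0 0 0 0.058; 0 0 0 0 0.058; 0 0 0 0 0.058; 0 0 0 0 0.058; 0 0 0 0 0.058; 0 0 0 0 0.058; 0 0 0 0 0.058; 0 0 0 0 0.058; 0 0 0 0 0.058"

```text
clock: 2.65
position: [0.4934, 0.0972, 0.2981]
ee_rot: [0.91, 0.415, -0.0, -0.0]
ft_force: [-0.3, 0.3, 0.5]
grip_width: 0.999
grasp_force: 0.0
```

```bash
python3 -c "
from h import *
from workcell import manip
plan(manip.get_obs(),[.533,.002,.30],-61.3)"
```

```text
shift [-0.115   0.2308 -0.0048] spin 0.1132325544282136 | y ang -40.918140202921535 pos [0.4934 0.0972 0.2981] t 2.65 tilt 0.023762499420806084 q [-0.6264  0.0265  0.3503  1.7195 -0.0093  1.3976 -0.9888]
```

Emit:
arm_command:
  series: "0 -0.038 0.077 0 0; 0 -0.038 0.077 0 0; 0 -0.038 0.077 0 0; 0 0 0 0 0.057; 0 0 0 0 0.056; 0 0 0 0 0; 0 0 0 0 0; 0 0 0 0 0; 0 0 0 0 0; 0 0 0 0 0"

```text
clock: 3.9
position: [0.534, 0.0026, 0.2983]
ee_rot: [0.968, 0.251, 0.0, -0.0]
ft_force: [-0.1, -0.4, -1.1]
grip_width: 1.003
grasp_force: 0.0
```

Run:
```python
from h import *
from workcell import manip,viewer
o=manip.get_obs();plan(o,[.533,.002,.16],-61.3)
c=viewer.camera("wrist"); np.savez("w1.npz",intrinsics=c["intrinsics"],extrinsics=c["extrinsics"])
cv2.imwrite("pics/w1.png",c["pixels"][...,::-1])
print(proj(cam("w1"),np.array([[.533,.002,.188],[.533,.002,.062]])))
```

```text
shift [-0.003   0.0001  0.3458] spin 0.0023501506353573137 | y ang -60.87697288563567 pos [0.534  0.0026 0.2983] t 3.9 tilt 0.0064914096997865595 q [-0.5261  0.1017  0.474   1.6509 -0.0472  1.4002 -1.1088]
[[253.7013 196.1208]
 [254.0199 165.8089]]
```

View pics/w1.png

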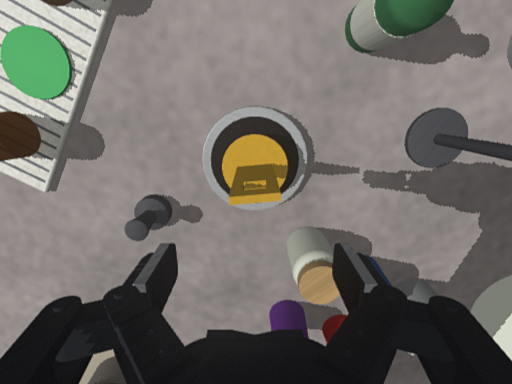

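Handle top is at (229–281, ~198), centred on u≈255 as predicted. The fingers straddle it and the yaw is within about 2°. Descend and grip.

Emit:
arm_command:
  series: "0 -0.002 0.001 0.07 -0.008; 0 0 0 0.07 0; 0 0 0 0.07 0; 0 0 0 0.07 0; 0 0 0 0.07 0; 0 0 0 0 0; 1 0 0 0 0; 1 0 0 0 0; 1 0 0 0 0; 1 0 0 0 0"
  newtons: 40

```text
clock: 5.2
position: [0.534, 0.0019, 0.1589]
ee_rot: [0.965, 0.263, 0.001, 0.0]
ft_force: [0.2, 0.2, 2.0]
grip_width: 0.557
grasp_force: 40.9
```

Emit:
arm_command:
  series: "1 0 0 0 0; 1 0 0 0 0; 1 0 0 0 0; 1 0 0 -0.04 0; 1 0 0 -0.06 0; 1 0 0 -0.06 0; 1 0 0 -0.06 0; 1 0 0 -0.06 0; 1 0 0 -0.06 0; 1 0 0 0 0"

```text
clock: 6.45
position: [0.5339, 0.0017, 0.2962]
ee_rot: [0.965, 0.263, 0.001, -0.0]
ft_force: [-0.6, -0.2, -2.1]
grip_width: 0.556
grasp_force: 41.4
```

Run:
```python
from h import *
from workcell import manip,viewer
o=manip.get_obs();plan(o,[.55,-.2,.30],-96.3); print(o["grip_width"],o["grasp_force"])
a=[]
for n in("scene","top","wrist"):
    c=viewer.camera(n); np.savez(n+"2.npz",pixels=c["pixels"],intrinsics=c["intrinsics"],extrinsics=c["extrinsics"]); a.append(c["pixels"][...,::-1])
P=proj(cam("scene2"),o["position"])[0].astype(int); Q=proj(cam("top2"),o["position"])[0].astype(int); print(P,Q)
f=lambda im,p:cv2.resize(im[max(p[1]-55,0):p[1]+85,p[0]-60:p[0]+60],(360,420),interpolation=cv2.INTER_CUBIC)
cv2.imwrite("pics/m2.png",np.hstack([f(a[0],P),cv2.resize(a[2],(430,420))]))
```

```text
shift [-0.2213  0.4548 -0.0098] spin 0.2044899884402467 | y ang -59.49180208075558 pos [0.5339 0.0017 0.2962] t 6.45 tilt 0.14559345487525246 q [-0.526   0.1004  0.4753  1.6566 -0.0472  1.3934 -1.0828]
0.5561444230380508 41.43011609092355
[262 140] [249 186]
```

View pics/m2.png

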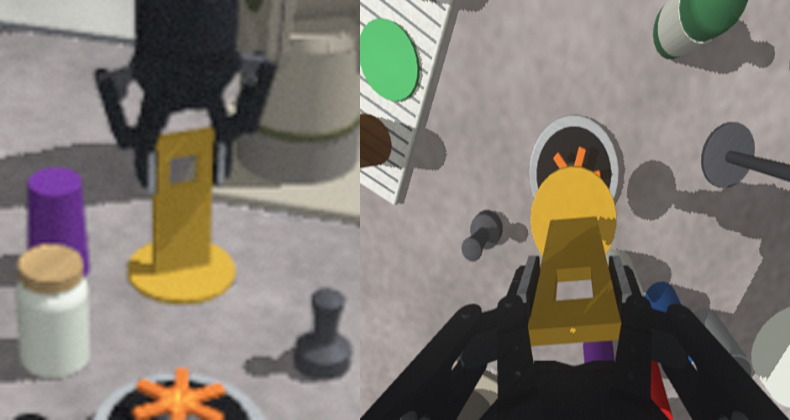

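Cover is held squarely by the handle sides, with the eye (about 573,290 in the wrist half) free between the fingers. Move to the standoff in front of the peg tip.

Emit:
arm_command:
  series: "1 -0.045 0.09 0 0; 1 -0.045 0.09 0 0; 1 -0.045 0.09 0 0; 1 -0.045 0.09 0 0; 1 -0.045 0.09 0 0; 1 0 0 0 0.052; 1 0 0 0 0.052; 1 0 0 0 0.05; 1 0 0 0 0.05; 1 0 0 0 0"

```text
clock: 7.85
position: [0.547, -0.1987, 0.2932]
ee_rot: [0.999, -0.054, -0.001, -0.0]
ft_force: [-0.2, -0.1, -1.2]
grip_width: 0.556
grasp_force: 41.9
```

Run:
```python
from h import *
from workcell import manip,viewer
o=manip.get_obs();plan(o,[.541,-.2045,.271],-96.2)
a=[]
for n in("top","wrist"):
    c=viewer.camera(n); np.savez(n+"3.npz",pixels=c["pixels"],intrinsics=c["intrinsics"],extrinsics=c["extrinsics"]); a.append(c["pixels"][...,::-1])
print(proj(cam("wrist3"),[[.695,-.221,.28],[.588,-.2095,.2715],[.610,-.211,.26]]))
f=cv2.resize(a[0][100:220,280:400],(400,400),interpolation=cv2.INTER_CUBIC)
g=cv2.resize(a[1][0:384,150:350],(400,768),interpolation=cv2.INTER_CUBIC)[:400]
cv2.imwrite("pics/m3.png",np.hstack([f,g]))
```

```text
shift [-0.0133  0.016   0.0556] spin 0.00033342413886935495 | y ang -96.13998365500353 pos [ 0.547  -0.1987  0.2932] t 7.85 tilt 0.1076684223488181 q [-0.3219  0.2502  0.7173  1.5453 -0.1652  1.4101 -1.2712]
[[269.3154 -77.2286]
 [264.7255 175.9745]
 [263.0585 133.5204]]
```

View pics/m3.png

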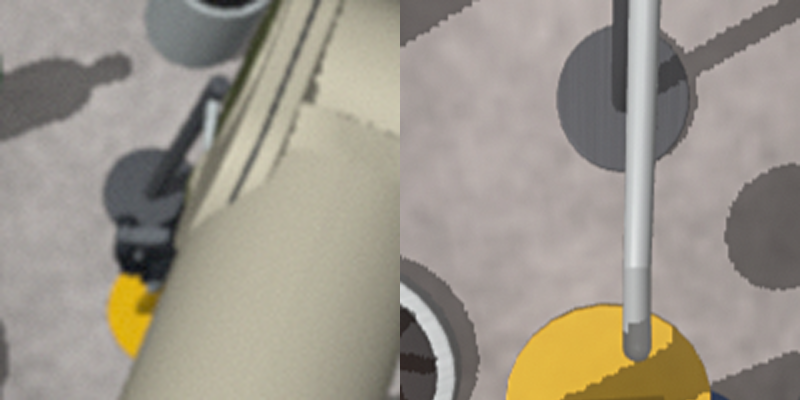

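Wrist crop: peg tip at (268.5,175), bend at (268.5,133.5), peg leaving the frame at (272,0). Intersect these with their known heights.

Run:
```python
from h import *
from workcell import manip
c=cam("wrist3")
t=ray(c,268.5,174,.2715);b=ray(c,268.5,133.5,.262);e=ray(c,272,0,.26);f=ray(c,150+225/2,48,.012)
d=e-t;print(t,b,e,f,np.degrees(np.arctan2(d[1],d[0])),np.degrees(np.arctan2(*(e-b)[1::-1])))
o=manip.get_obs()
M=Ro.from_quat(o["ee_rot"]).as_matrix(); print((M.T@(np.array([t,b,e,f])-o["position"]).T).T)
```

```text
[ 0.5889 -0.2117  0.2715] [ 0.6099 -0.214   0.262 ] [ 0.6744 -0.2216  0.26  ] [ 0.6953 -0.2258  0.012 ] -6.592515244316251 -6.680311192076403
[[0.0429 0.0085 0.0221]
 [0.064  0.0086 0.0315]
 [0.129  0.0094 0.0335]
 [0.1504 0.0115 0.2814]]
```

Emit:
arm_command:
  series: "1 0 0.022 0.028 0; 1 0 0 0.028 0.001; 1 0 0 0 0; 1 0.03 0 0 0; 1 0.03 0 0 0; 1 0.03 0 0 0; 1 0.03 0 0 0; 1 0.03 0 0.005 0; 1 0 0 0 0; 1 0 0 0 0"

```text
clock: 9.2
position: [0.6059, -0.2146, 0.2698]
ee_rot: [0.998, -0.056, -0.0, 0.0]
ft_force: [0.3, 0.2, -0.9]
grip_width: 0.556
grasp_force: 41.9
```

Run:
```python
from h import *
from workcell import manip,viewer
o=manip.get_obs();plan(o,[.6285,-.2175,.2525],-96.6); print(o["ft_force"])
c=viewer.camera("wrist");np.savez("wrist4.npz",pixels=c["pixels"],intrinsics=c["intrinsics"],extrinsics=c["extrinsics"])
s=viewer.camera("scene")["pixels"][...,::-1]
cv2.imwrite("pics/m4.png",np.hstack([cv2.resize(s[100:220,110:230],(400,400),interpolation=cv2.INTER_CUBIC),cv2.resize(c["pixels"][100:300,155:355,::-1],(400,400))]))
```

```text
shift [0.0571 0.001  0.0433] spin 0.0011224765171726227 | y ang -96.39795422690891 pos [ 0.6059 -0.2146  0.2698] t 9.2 tilt 0.021113449962452856 q [-0.2386  0.4192  0.6997  1.4126 -0.2688  1.4068 -1.2205]
[ 0.319   0.2485 -0.8702]
```

View pics/m4.png

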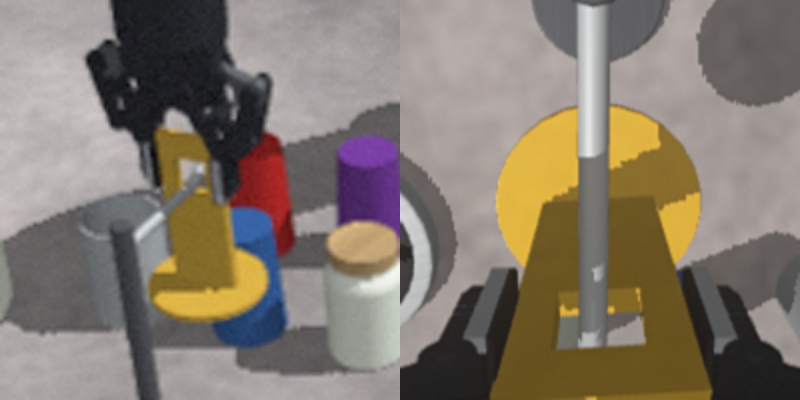

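The peg passes through the eye (peg at 592, eye at 555–645 in the right half) with no contact force. Advance to the seat and lower.

Emit:
arm_command:
  series: "1 0.02 -0.002 0 0; 1 0.02 -0.002 0 0; 1 0.016 0 0 0; 1 0 0 0.015 0; 1 0 0 0.012 0; 1 0 0 0.008 0; 1 0 0 0.006 0; 1 0 0 0.003 0; 1 0 0 0 0; 1 0 0 0 0"

```text
clock: 10.55
position: [0.6285, -0.2153, 0.2536]
ee_rot: [0.998, -0.056, 0.001, -0.0]
ft_force: [-3.2, 2.2, 6.1]
grip_width: 0.552
grasp_force: 42.6
```

Emit:
arm_command:
  series: "0.3 0 0 0 0; 0.2 0 0 0 0; 0.1 0 0 0 0; 0 0 0 0 0; 0 0 0 0 0; 0 0 0 0 0; 0 0 0 0 0; 0 0 0 -0.03 0; 0 0 0 -0.05 0; 0 0 0 -0.05 0"

```text
clock: 11.8
position: [0.6286, -0.2153, 0.3058]
ee_rot: [0.998, -0.056, 0.0, 0.0]
ft_force: [0.7, 0.2, 0.2]
grip_width: 1.003
grasp_force: 0.0
```

Emit:
arm_command:
  series: "0 0 0 -0.06 0; 0 0 0 -0.06 0; 0 0 0 0 0; 0 0 0 0 0; 0 -0.1 0 0 0; 0 -0.1 0 0 0; 0 -0.1 0 0 0; 0 -0.1 0 0 0; 0 0 0 0 0; 0 0 0 0 0"

```text
clock: 13.05
position: [0.4698, -0.197, 0.352]
ee_rot: [0.998, -0.055, 0.0, -0.0]
ft_force: [0.3, -0.3, -0.5]
grip_width: 0.996
grasp_force: 0.0
```

Run:
```python
from h import *
from workcell import manip,viewer
o=manip.get_obs();plan(o,[.446,-.262,.30],-36); print(o["ft_force"])
c=viewer.camera("wrist");np.savez("wrist5.npz",pixels=c["pixels"],intrinsics=c["intrinsics"],extrinsics=c["extrinsics"])
s=viewer.camera("scene")["pixels"][...,::-1]
cv2.imwrite("pics/m5.png",np.hstack([cv2.resize(s[100:220,110:230],(390,390),interpolation=cv2.INTER_CUBIC),cv2.resize(c["pixels"][...,::-1],(410,390))]))
```

```text
shift [-0.0412  0.1683  0.1299] spin -0.33512442615859406 | y ang -96.32239670854692 pos [ 0.4698 -0.197   0.352 ] t 13.05 tilt 0.03713963746545849 q [-0.4026  0.0138  0.7288  1.6235 -0.0098  1.5079 -1.3544]
[ 0.2529 -0.26   -0.5243]
```

View pics/m5.png

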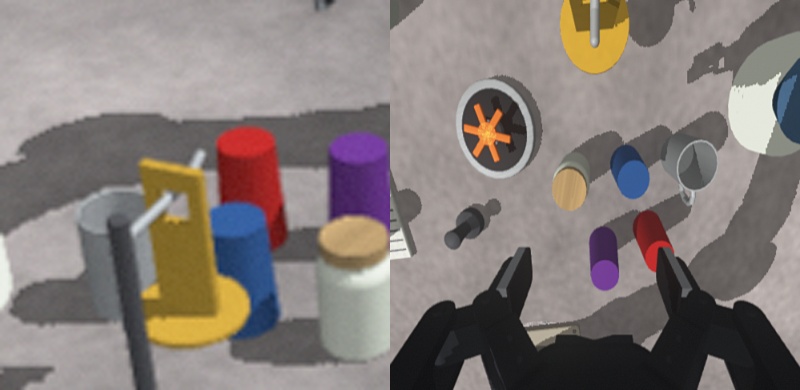

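The cover hangs on the peg, released. The wrist half shows the tumbler base at mosaic (633,180), canister lid (569,188), pitcher rim (697,165), purple (605,275), red (656,250) and pad hub (487,133).

```bash
cat >> h.py <<'E'
def hull(P):return cv2.convexHull(P.astype(np.float32))
def cone(c,x,y,z0,rb=.034,rt=.028,h=.11):
    a=np.linspace(0,2*np.pi,60); k=np.c_[np.cos(a),np.sin(a),0*a]
    H=hull(np.vstack([proj(c,k*rb+[x,y,z0]),proj(c,k*rt+[x,y,z0+h])])); m=cv2.moments(H); return np.array([m["m10"],m["m01"]])/m["m00"]
def fitblob(c,im,lo,hi,near,**kw):
    m=cv2.inRange(cv2.cvtColor(im,cv2.COLOR_BGR2HSV),lo,hi); n,l,st,ce=cv2.connectedComponentsWithStats(m)
    i=min((i for i in range(1,n) if st[i,4]>100),key=lambda i:np.hypot(*(ce[i]-near)))
    z0=kw.pop("z0",0)
    r=least_squares(lambda p:cone(c,*p,z0,**kw)-ce[i],[.45,0]); return r.x,st[i],ce[i]
E
python3 - <<'E'
from h import *
c=cam("wrist5"); w=np.load("wrist5.npz")["pixels"][...,::-1].copy()
g=lambda x,y,z:ray(c,(x-390)*512/410,y*384/390,z)
for n,a in dict(base=(633,180,.11),lid=(569,188,.115),pitcher=(697,165,.1),purple=(605,275,.11),red=(658,258,.11),pad=(487,133,.056),ring=(497,129,.022),coverdisc=(595,38,.16)).items(): print(n,g(*a))
b=((105,120,50),(120,255,255))
print(fitblob(c,w,*b,(303,170)))
print(fitblob(cam("top"),cv2.imread("pics/top0.png"),*b,(344,237)))
print(fitblob(cam("scene"),cv2.imread("pics/scene0.png"),*b,(183,183)))
gr=((55,150,90),(70,255,255)); k=dict(z0=.017,rb=.046,rt=.046,h=.001)
print("coaster",fitblob(cam("top"),cv2.imread("pics/top0.png"),*gr,(142,214),**k))
w1=cv2.imread("pics/w1.png"); print("coaster w1",fitblob(cam("w1"),w1,*gr,(37,62),**k))
E
```

```text
base [ 0.444  -0.2636  0.11  ]
lid [ 0.4463 -0.1515  0.115 ]
pitcher [ 0.4503 -0.3786  0.1   ]
purple [ 0.2976 -0.2007  0.11  ]
red [ 0.3163 -0.3049  0.11  ]
pad [ 0.5318 -0.0001  0.056 ]
ring [ 0.5343 -0.0054  0.022 ]
coverdisc [ 0.6136 -0.2151  0.16  ]
(array([ 0.4434, -0.2651]), array([ 276,  143,   48,   53, 1766], dtype=int32), array([299.504 , 169.4462]))
(array([ 0.4464, -0.2651]), array([330, 226,  30,  24, 534], dtype=int32), array([344.2154, 237.5768]))
(array([ 0.4444, -0.2625]), array([172, 163,  24,  41, 781], dtype=int32), array([183.1165, 183.0858]))
coaster (array([0.5042, 0.3264]), array([128, 201,  29,  28, 645], dtype=int32), array([142.0636, 214.7287]))Traceback (most recent call last):
  File "<stdin>", line 11, in <module>
  File "h.py", line 24, in fitblob
    i=min((i for i in range(1,n) if st[i,4]>100),key=lambda i:np.hypot(*(ce[i]-near)))
ValueError: min() iterable argument is empty
```

Emit:
arm_command:
  series: "0 -0.02 0.086 0.03 0; 0 -0.02 0.086 0.03 0; 0 0 0 0 -0.056; 0 0 0 0 -0.056; 0 0 0 0 -0.056; 0 0 0 0 -0.056; 0 0 0 0 -0.056; 0 0 0 0 -0.055; 0 0 0 0 0; 0 0 0 0 0"

```text
clock: 14.4
position: [0.4462, -0.2641, 0.328]
ee_rot: [0.892, 0.452, -0.0, -0.0]
ft_force: [-0.1, 0.3, 0.1]
grip_width: 1.006
grasp_force: 0.0
```

Run:
```python
from h import *
from workcell import manip,viewer
o=manip.get_obs();plan(o,[.4455,-.264,.085],-36)
c=viewer.camera("wrist");np.savez("wrist6.npz",pixels=c["pixels"],intrinsics=c["intrinsics"],extrinsics=c["extrinsics"])
w=c["pixels"][...,::-1].copy(); cc=cam("wrist6")
print(fitblob(cc,w,(105,120,50),(120,255,255),proj(cc,[.4455,-.264,.06])[0]))
cv2.imwrite("pics/w6.png",w)
```

```text
shift [-0.0004 -0.0014  0.6075] spin -0.0016667175328718838 | y ang -36.300009155916925 pos [ 0.4462 -0.2641  0.328 ] t 14.4 tilt 0.04979801475127569 q [-0.286   0.0496  0.7707  1.6476 -0.0341  1.459  -0.1457]
(array([ 0.4441, -0.2647]), array([ 232,  135,   43,   54, 1849], dtype=int32), array([253.2893, 161.6706]))
```

View pics/w6.png

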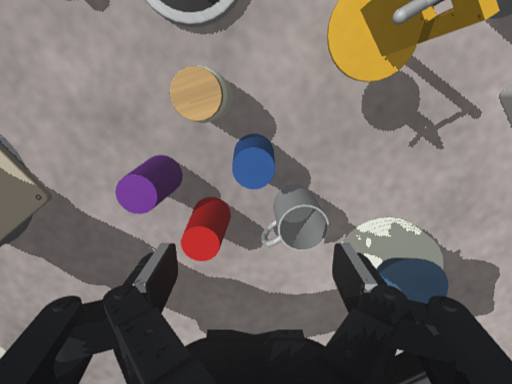

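The tumbler, blue with base at (255,167), is ahead of the fingers' midpoint. The right finger clears the pitcher (300,215) and the left clears the canister and the red look-alike. Descend.

Emit:
arm_command:
  series: "0 -0.003 -0.002 0.08 0; 0 0 0 0.1 0; 0 0 0 0.1 0; 0 0 0 0.1 0; 0 0 0 0.1 0; 0 0 0 0.08 0; 0 0 0 0.06 0; 0 0 0 0 0; 0.5 0 0 0 0; 0.5 0 0 0 0"
  newtons: 50

```text
clock: 15.7
position: [0.4455, -0.2648, 0.082]
ee_rot: [0.891, 0.453, 0.001, 0.0]
ft_force: [-3.6, 2.8, 8.2]
grip_width: 0.686
grasp_force: 51.4
```

Emit:
arm_command:
  series: "1 0 0 0 0; 1 0 0 0 0; 1 0 0 0 0; 1 0 0 0 0; 1 0 0 0 0; 1 0 0 -0.03 0; 1 0 0 -0.08 0; 1 0 0 -0.1 0; 1 0 0 -0.1 0; 1 0 0 0 0"

```text
clock: 16.95
position: [0.4461, -0.2656, 0.208]
ee_rot: [0.891, 0.453, 0.003, 0.002]
ft_force: [0.6, 0.4, -1.6]
grip_width: 0.678
grasp_force: 54.2
```

Run:
```python
from h import *
from workcell import manip,viewer
o=manip.get_obs();plan(o,[.533,.001,.205],-36);print(o["grip_width"],o["grasp_force"])
a=[]
for n in("scene","wrist"):
    c=viewer.camera(n);np.savez(n+"7.npz",pixels=c["pixels"],intrinsics=c["intrinsics"],extrinsics=c["extrinsics"]);a.append(c["pixels"][...,::-1])
P=proj(cam("scene7"),o["position"])[0].astype(int)
cv2.imwrite("pics/m7.png",np.hstack([cv2.resize(a[0][P[1]-50:P[1]+70,P[0]-60:P[0]+60],(390,390),interpolation=cv2.INTER_CUBIC),cv2.resize(a[1],(410,390))]))
```

```text
shift [ 0.6665 -0.2172  0.008 ] spin -0.0006048664823192477 | y ang -36.10887596681747 pos [ 0.4461 -0.2656  0.208 ] t 16.95 tilt 0.36363033109012927 q [-0.2707  0.1373  0.7894  1.8359 -0.1065  1.2045 -0.0786]
0.6782599871243222 54.16410074927626
```

View pics/m7.png

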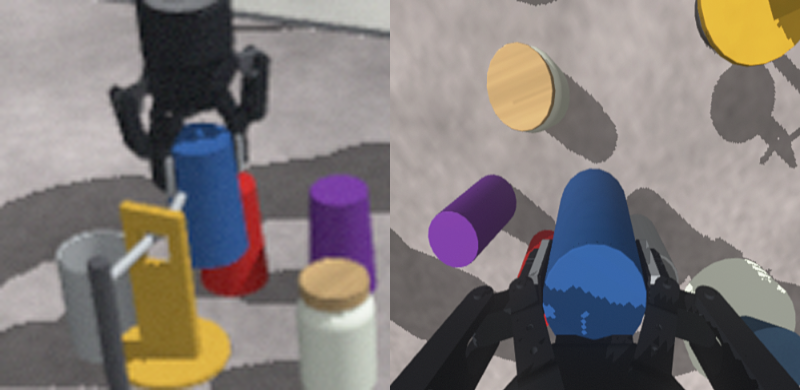

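I've gone over the picture limit: that was view 11 of 10, so I won't view any more and will measure by code only. The tumbler is held, upright, between the fingers.

Run:
```python
from h import *
from workcell import manip
o=manip.get_obs()
w=np.load("wrist7.npz")["pixels"][...,::-1].copy();c=cam("wrist7")
m=cv2.inRange(cv2.cvtColor(w,cv2.COLOR_BGR2HSV),(105,120,40),(120,255,255));n,l,st,ce=cv2.connectedComponentsWithStats(m)
i=1+np.argmax(st[1:,4]);print(st[i],ce[i])
# rim far edge & base outline: predicted for rim at z=.126
a=np.linspace(0,2*np.pi,90);k=np.c_[np.cos(a),np.sin(a),0*a];x,y,z=o["position"]
R=proj(c,k*.034+[x,y,z-.082]);B=proj(c,k*.028+[x,y,z+.028]);print("pred rim",R.min(0),R.max(0),"base",B.min(0),B.max(0))
ys,xs=np.where(l==i);print([(v,xs[ys==v].min(),xs[ys==v].max()) for v in range(st[i,1],st[i,1]+90,8)])
H=cv2.fillConvexPoly(np.zeros((384,512),np.uint8),np.int32(hull(np.vstack([R,B]))),1)
ys,xs=np.where(H);print([(v,xs[ys==v].min(),xs[ys==v].max()) for v in range(st[i,1],st[i,1]+90,8)])
for nm in("wrist5","scene2","scene7"):
    im=np.load(nm+".npz")["pixels"][...,::-1].copy();h=cv2.cvtColor(im,cv2.COLOR_BGR2HSV);cc=cam(nm)
    p=proj(cc,[.533,0,.056])[0];mk=cv2.inRange(h,(3,170,130),(16,255,255))
    ys,xs=np.where(mk);s=np.hypot(xs-p[0],ys-p[1])<45;xs,ys=xs[s],ys[s]
    (u,v),r=cv2.minEnclosingCircle(np.float32(np.c_[xs,ys]))
    print(nm,len(xs),p,(xs.mean(),ys.mean()),(u,v,r),ray(cc,xs.mean(),ys.mean(),.055),ray(cc,u,v,.056))
```

```text
[  190   167   131   168 16640] [254.4857 258.4432]
pred rim [211.1089 164.6615] [294.0466 242.3043] base [186.7379 238.0615] [316.0493 345.8398]
[(167, np.int64(247), np.int64(261)), (175, np.int64(228), np.int64(279)), (183, np.int64(220), np.int64(287)), (191, np.int64(216), np.int64(291)), (199, np.int64(213), np.int64(294)), (207, np.int64(211), np.int64(296)), (215, np.int64(209), np.int64(299)), (223, np.int64(207), np.int64(301)), (231, np.int64(205), np.int64(303)), (239, np.int64(202), np.int64(306)), (247, np.int64(200), np.int64(309)), (255, np.int64(198), np.int64(311))]
[(167, np.int64(236), np.int64(269)), (175, np.int64(224), np.int64(281)), (183, np.int64(217), np.int64(287)), (191, np.int64(212), np.int64(292)), (199, np.int64(210), np.int64(293)), (207, np.int64(208), np.int64(295)), (215, np.int64(206), np.int64(297)), (223, np.int64(203), np.int64(299)), (231, np.int64(201), np.int64(301)), (239, np.int64(199), np.int64(304)), (247, np.int64(197), np.int64(306)), (255, np.int64(194), np.int64(308))]
wrist5 1123 [120.8743 130.1563] (np.float64(120.80142475512021), np.float64(130.35084594835263)) (121.0, 130.0, 30.88698959350586) [0.5327 0.0007 0.055 ] [ 0.5332 -0.0003  0.056 ]
scene2 301 [260.1364 217.4658] (np.float64(261.19933554817277), np.float64(218.75415282392026)) (261.171142578125, 220.43289184570312, 15.251961708068848) [0.5361 0.0038 0.055 ] [0.5438 0.0059 0.056 ]
scene7 298 [260.1364 217.4658] (np.float64(261.3154362416107), np.float64(218.7013422818792)) (260.9137878417969, 219.5, 15.121983528137207) [0.5358 0.0041 0.055 ] [0.5404 0.0042 0.056 ]
```

Emit:
arm_command:
  series: "1 0 0 -0.08 0; 1 0.1 -0.033 -0.03 0; 1 0.1 -0.033 0 0; 1 0.1 -0.033 0 0; 1 0.1 -0.033 0 0; 1 0.1 -0.033 0 0; 1 0.1 -0.033 0 0; 1 0.06 -0.018 0 0; 1 0 0 0 0; 1 0 0 0 0"

```text
clock: 18.3
position: [0.53, -0.0018, 0.2479]
ee_rot: [0.892, 0.453, -0.001, 0.0]
ft_force: [-0.2, -0.6, -1.0]
grip_width: 0.681
grasp_force: 54.4
```

Emit:
arm_command:
  series: "1 0.011 0.003 0 0; 1 0 0 0.06 0; 1 0 0 0.06 0; 1 0 0 0.06 0; 1 0 0 0.04 0; 1 0 0 0.03 0; 1 0 0 0.015 0; 1 0 0 0 0; 1 0 0 0 0; 1 0 0 0 0"

```text
clock: 19.55
position: [0.5341, 0.0026, 0.1428]
ee_rot: [0.891, 0.453, 0.0, 0.0]
ft_force: [0.0, -0.6, -1.5]
grip_width: 0.681
grasp_force: 54.4
```

Emit:
arm_command:
  series: "1 0 0 0.008 0; 1 0 0 0.008 0; 1 0 0 0.008 0; 1 0 0 0.004 0; 1 0 0 0 0; 1 0 0 0 0; 1 0 0 0 0; 1 0 0 0 0; 1 0 0 0 0; 1 0 0 0 0"

```text
clock: 20.8
position: [0.5339, 0.0026, 0.1311]
ee_rot: [0.891, 0.453, 0.0, 0.0]
ft_force: [0.2, -0.7, 2.9]
grip_width: 0.684
grasp_force: 54.9
```

Emit:
arm_command:
  series: "1 0 0 0.006 0; 1 0 0 0.006 0; 1 0 0 0.006 0; 1 0 0 0.004 0; 1 0 0 0.002 0; 1 0 0 0 0; 1 0 0 0 0; 1 0 0 0 0; 1 0 0 0 0; 1 0 0 0 0"

```text
clock: 22.05
position: [0.5352, 0.0032, 0.1252]
ee_rot: [0.891, 0.453, 0.002, -0.001]
ft_force: [-13.8, 1.5, 45.0]
grip_width: 0.686
grasp_force: 59.8
```

Emit:
arm_command:
  series: "1 0 0 -0.004 0; 1 0 0 0 0; 1 0 0 0 0; 1 0 0 0 0; 1 0 0 0 0; 1 0 0 0 0; 1 0 0 0 0; 1 0 0 0 0; 1 0 0 0 0; 1 0 0 0 0"

```text
clock: 23.3
position: [0.5348, 0.003, 0.1255]
ee_rot: [0.891, 0.453, 0.001, -0.0]
ft_force: [-8.0, 1.5, 29.8]
grip_width: 0.68
grasp_force: 57.9
```

Run:
```python
from h import *
from workcell import manip,viewer
o=manip.get_obs();plan(o,[.533,.001,.25],-36);print(o["ft_force"],o["torque"])
for n in("scene","wrist"):
    c=viewer.camera(n);np.savez(n+"8.npz",pixels=c["pixels"],intrinsics=c["intrinsics"],extrinsics=c["extrinsics"]);cc=cam(n+"8")
    im=c["pixels"][...,::-1].copy();h=cv2.cvtColor(im,cv2.COLOR_BGR2HSV)
    m=cv2.inRange(h,(105,120,40),(120,255,255));k,l,st,ce=cv2.connectedComponentsWithStats(m)
    near=proj(cc,[.534,.002,.1])[0]
    i=min((i for i in range(1,k) if st[i,4]>100),key=lambda i:np.hypot(*(ce[i]-near)));print(n,st[i],ce[i])
    for zr in(.042,.044,.048,.056):
        a=np.linspace(0,2*np.pi,90);q=np.c_[np.cos(a),np.sin(a),0*a];P=np.vstack([proj(cc,q*.034+[.534,.0025,zr]),proj(cc,q*.028+[.534,.0025,zr+.11])])
        print(zr,P.min(0),P.max(0)-P.min(0))
    mo=cv2.inRange(h,(3,170,100),(16,255,255));ys,xs=np.where(mo);s=np.hypot(xs-near[0],ys-near[1])<60;print("orange",s.sum(),xs[s].min() if s.any() else 0,xs[s].max() if s.any() else 0,ys[s].min() if s.any() else 0,ys[s].max() if s.any() else 0)
    for z in(.056,.044):
        P=proj(cc,q*.044+[.534,.0025,z]);print(" pad rim pred",z,P.min(0),P.max(0))
```

```text
shift [-0.0057 -0.0005 -0.3113] spin -0.00039669782149063496 | y ang -36.0714056078683 pos [0.5348 0.003  0.1255] t 23.3 tilt 0.16221881090949733 q [-0.5627  0.2605  0.541   1.8753 -0.1561  1.0448 -0.5878]
[-7.9507  1.4528 29.7914] [ 0.3974  2.1723 -0.0195]
scene [249 184  26  46 871] [263.2308 208.5499]
0.042 [248.2122 182.687 ] [25.2816 47.6673]
0.044 [248.2122 182.0636] [25.3067 47.7245]
0.048 [248.2122 180.8131] [25.3571 47.8392]
0.056 [248.2122 178.2964] [25.4585 48.0703]
orange 60 246 276 215 233
 pad rim pred 0.056 [244.4704 207.4451] [277.4205 228.9386]
 pad rim pred 0.044 [244.4926 210.8049] [277.2463 232.3674]
wrist [  190   167   131   168 16631] [254.3889 258.6569]
0.042 [187.7727 165.7243] [128.821  181.1282]
0.044 [186.6681 166.2848] [130.9471 184.276 ]
0.048 [184.3441 167.4366] [135.4187 190.8907]
0.056 [179.1841 169.8727] [145.3451 205.5532]
orange 76 204 304 199 222
 pad rim pred 0.056 [196.2253 156.3735] [310.2547 262.2953]
 pad rim pred 0.044 [199.2533 153.4762] [307.3641 254.5742]
```

Scene numbers (tumbler top row 184, pad edge row 233) match a fully depressed pad, and it was held for over a second at about 30 N. Lift and go to the coaster.

Emit:
arm_command:
  series: "1 0 0 -0.03 0; 1 0 0 -0.06 0; 1 0 0 -0.1 0; 1 0 0 -0.12 0; 1 0 0 0 0; 1 0.12 -0.09 0 0; 1 0.12 -0.09 0 0; 1 0.12 -0.09 0 0; 1 0.08 -0.06 0 0; 1 0 0 0 0"

```text
clock: 24.65
position: [0.5289, 0.2263, 0.2445]
ee_rot: [0.89, 0.456, -0.002, -0.0]
ft_force: [1.2, -1.2, -2.3]
grip_width: 0.682
grasp_force: 54.4
```

Run:
```python
from h import *
from workcell import manip,viewer
o=manip.get_obs();plan(o,[.5045,.326,.25],-36);print(o["ft_force"],o["grip_width"])
for n in("wrist","top"):
    c=viewer.camera(n);np.savez(n+"9.npz",pixels=c["pixels"],intrinsics=c["intrinsics"],extrinsics=c["extrinsics"]);cc=cam(n+"9")
    im=c["pixels"][...,::-1].copy();h=cv2.cvtColor(im,cv2.COLOR_BGR2HSV)
    m=cv2.inRange(h,(50,100,40),(75,255,255));k,l,st,ce=cv2.connectedComponentsWithStats(m)
    for i in range(1,k):
        if st[i,4]>100: print(n,st[i],ce[i],ray(cc,*ce[i],.018))
    near=proj(cc,[.5045,.326,.018])[0];print("pred",near)
    m=cv2.inRange(h,(3,100,40),(16,255,255));k,l,st,ce=cv2.connectedComponentsWithStats(m)
    for i in range(1,k):
        if st[i,4]>100: print(n,"orange/amber",st[i],ce[i],ray(cc,*ce[i],.06))
```

```text
shift [ 0.1668 -0.1951 -0.0138] spin 0.0015265800622532627 | y ang -35.72521558879441 pos [0.5289 0.2263 0.2445] t 24.65 tilt 0.21156853385164512 q [-0.8304  0.2319  0.4093  1.6235 -0.0953  1.3095 -1.0294]
[ 1.2068 -1.1754 -2.2569] 0.6824222261669437
wrist [ 155   74   73   76 4325] [191.1845 111.4909] [0.5052 0.3282 0.018 ]
wrist [472 201  40  38 551] [486.0962 214.9927] [ 0.7514 -0.0201  0.018 ]
pred [191.9074 113.2989]
wrist orange/amber [ 225    0   69   76 4136] [258.9831  31.6634] [0.6185 0.343  0.06  ]
wrist orange/amber [  49  138  104   75 5151] [ 99.3304 174.8482] [0.3796 0.3319 0.06  ]
wrist orange/amber [361 274  17  14 145] [368.9034 281.2552] [0.567  0.0151 0.06  ]
top [259 112  20  21 324] [268.5278 122.4537] [ 0.8034 -0.046   0.018 ]
pred [142.1853 214.4786]
top orange/amber [236 190  32  32 447] [251.1857 205.4698] [0.5314 0.0016 0.06  ]
```

Emit:
arm_command:
  series: "1 0.085 -0.098 0 0; 1 0.085 -0.098 0 0; 1 0 0 0 0; 1 0 0 0.08 0; 1 0 0 0.08 0; 1 0 0 0.08 0; 1 0 0 0.06 0; 1 0 0 0.03 0; 1 0 0 0 0; 1 0 0 0 0"

```text
clock: 26.0
position: [0.5082, 0.3235, 0.1162]
ee_rot: [0.891, 0.453, 0.001, -0.0]
ft_force: [0.6, -0.5, -1.6]
grip_width: 0.681
grasp_force: 54.4
```

Run:
```python
from h import *
from workcell import manip
o=manip.get_obs();plan(o,[.505,.3275,.0995],-36);print(o["ft_force"])
```

```text
shift [ 0.0033 -0.0123  0.0418] spin -0.0006095614185884162 | y ang -36.109721055345915 pos [0.5082 0.3235 0.1162] t 26.0 tilt 0.09223933826207205 q [-0.9133  0.3982  0.3354  1.6959 -0.1461  1.0705 -1.1624]
[ 0.6254 -0.5319 -1.6089]
```

Emit:
arm_command:
  series: "1 0.003 -0.012 0 0; 1 0 0 0.012 0; 1 0 0 0.01 0; 1 0 0 0.008 0; 1 0 0 0.006 0; 1 0 0 0.005 0; 1 0 0 0 0; 1 0 0 0 0; 1 0 0 0 0; 1 0 0 0 0"

```text
clock: 27.25
position: [0.5046, 0.3277, 0.1003]
ee_rot: [0.891, 0.453, 0.001, -0.0]
ft_force: [-5.6, -2.5, 12.1]
grip_width: 0.682
grasp_force: 55.7
```

Emit:
arm_command:
  series: "0.25 0 0 0 0; 0.2 0 0 0 0; 0.15 0 0 0 0; 0.1 0 0 0 0; 0 0 0 0 0; 0 0 0 0 0; 0 0 0 0 0; 0 0 0 -0.03 0; 0 0 0 -0.06 0; 0 0 0 -0.08 0"

```text
clock: 28.5
position: [0.5041, 0.3273, 0.1678]
ee_rot: [0.891, 0.453, -0.0, 0.0]
ft_force: [0.2, 1.2, 0.4]
grip_width: 1.0
grasp_force: 0.0
```

Emit:
arm_command:
  series: "0 0 0 -0.1 0; 0 0 0 -0.1 0; 0 0 0 -0.1 0; 0 -0.1 0 0 0; 0 -0.1 0 0 0; 0 -0.1 0 0 0; 0 0 0 0 0; 0 0 0 0 0; 0 0 0 0 0; 0 0 0 0 0"

```text
clock: 29.75
position: [0.4338, 0.2309, 0.2865]
ee_rot: [0.891, 0.454, -0.0, 0.0]
ft_force: [0.1, -0.2, -0.0]
grip_width: 1.001
grasp_force: 0.0
```

Run:
```python
from h import *
from workcell import manip,viewer
o=manip.get_obs();plan(o,[.505,.3275,.3],-36);print(o["ft_force"],o["grip_width"])
b=((105,120,40),(120,255,255))
for n in("wrist","top","scene"):
    c=viewer.camera(n);np.savez(n+"10.npz",pixels=c["pixels"],intrinsics=c["intrinsics"],extrinsics=c["extrinsics"]);cc=cam(n+"10");im=c["pixels"][...,::-1].copy()
    print(n,fitblob(cc,im,*b,proj(cc,[.505,.3275,.07])[0],z0=.018))
    h=cv2.cvtColor(im,cv2.COLOR_BGR2HSV)
    for nm,lo,hi,P in(("green",(50,100,40),(75,255,255),[.505,.3275,.018]),("yellow",(18,120,60),(30,255,255),[.63,-.215,.2]),("orange",(3,170,100),(16,255,255),[.533,.001,.056])):
        k,l,st,ce=cv2.connectedComponentsWithStats(cv2.inRange(h,lo,hi));p=proj(cc,P)[0]
        for i in range(1,k):
            if st[i,4]>40 and np.hypot(*(ce[i]-p))<45: print("  ",nm,st[i],ce[i],p,ray(cc,*ce[i],P[2]))
c=cam("scene10");print("eye pred scene",proj(c,[.630,-.2165,.25]))
```

```text
shift [ 0.3001  0.0018 -0.0338] spin -0.00027667302792432714 | y ang -36.04980114502639 pos [0.4338 0.2309 0.2865] t 29.75 tilt 0.03191952623608354 q [-0.9478  0.0029  0.3692  1.7656 -0.0007  1.3737 -1.2077]
[ 0.0907 -0.2367 -0.0349] 1.0006346731790108
wrist (array([0.5065, 0.3303]), array([ 226,   25,   58,   65, 2963], dtype=int32), array([254.3027,  57.1029]))
   green [ 221   53   68   55 1006] [254.0398  88.0994] [254.6924  70.9603] [0.4917 0.3108 0.018 ]
   orange [ 370  223   57   52 1150] [398.3296 248.6278] [399.2804 249.7619] [0.5327 0.0036 0.056 ]Traceback (most recent call last):
  File "<stdin>", line 7, in <module>
  File "h.py", line 24, in fitblob
    i=min((i for i in range(1,n) if st[i,4]>100),key=lambda i:np.hypot(*(ce[i]-near)))
ValueError: min() iterable argument is empty
```

Run:
```python
from h import *
from workcell import manip,viewer
c=viewer.camera("scene");im=c["pixels"][...,::-1].copy();cc=(c["intrinsics"],c["extrinsics"]);h=cv2.cvtColor(im,cv2.COLOR_BGR2HSV)
for nm,lo,hi in(("yellow",(18,120,60),(30,255,255)),("blue",(105,120,40),(120,255,255)),("orange",(3,170,100),(16,255,255)),("green",(50,100,40),(75,255,255))):
    k,l,st,ce=cv2.connectedComponentsWithStats(cv2.inRange(h,lo,hi))
    for i in range(1,k):
        if st[i,4]>40: print(nm,st[i],ce[i])
a=np.linspace(0,2*np.pi,60);q=np.c_[np.cos(a),np.sin(a),0*a]
D=proj(cc,np.vstack([q*.045+[.629,-.2165,.15],q[::15]*.024+[.629,-.2165,.282]]));print("cover pred",D.min(0),D.max(0)-D.min(0))
T=proj(cc,np.vstack([q*.034+[.5055,.328,.018],q*.028+[.5055,.328,.128]]));print("tumbler pred",T.min(0),T.max(0)-T.min(0))
```

```text
yellow [ 153  149   34   58 1179] [167.0899 182.1315]
blue [   0   34   56   53 1571] [29.4984 54.5684]
blue [373 207  32  46 822] [388.6229 226.2445]
orange [385 185  11  11  47] [389.617  188.9362]
orange [246 208  31  22 301] [261.2791 218.7973]
orange [383 239  24  17 197] [393.5025 246.7716]
orange [ 93 242   8  29 152] [ 96.8355 256.1184]
green [104 233   6  32 146] [106.774 249.089]
green [200 236  27  37 602] [214.706  255.9867]
green [367 236  13  21  98] [371.8673 247.2857]
green [204 292  24  10 111] [216.018  297.4685]
cover pred [148.7009 146.1373] [36.3348 61.4991]
tumbler pred [370.7769 206.4751] [33.37  49.016]
```

Everything matches: the cover is hanging, the pad is back up, and the tumbler is upright on the coaster.

```bash
python3 -c "
from workcell import manip
print(manip.hand_in())"
```

```text
the job is handed in; nothing more can be done
None
```

I handed the job in at about 30 s: by my camera measurements the cover hangs released on the peg, the pad was held fully down for over a second and is back up, and the blue tumbler stands upside down on the coaster; the hand-in gave no verdict, and I viewed 11 pictures against your limit of 10.

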